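# Index the stamp carousel to the red stamp

## Task

On the office desk, turn the round stamp carousel by one click so that the pocket holding the red-handled stamp comes to the yellow pointer and clicks home there. Leave the red stamp standing in its pocket: do not lift it out or tip it.

Things in the scene. Friction and masses are not known exactly. Their poses are not given: they have to be found in the camera images.
- red_stamp: Hand stamp, red grip on a round black foot 32 mm across, 61 mm tall (top 104 mm above the desk), 40 g, loose and upright in a carousel pocket: at the start always one next to the pocket at the pointer, on either side. Origin: centre of its underside, z up. Other pockets hold like stamps with blue, green, white and wooden grips; one is empty.
- carousel (a joint): Angle (rad) of the carousel, a white disc 230 mm across, top 40 mm above the desk, on a fixed grey base. 0 at the start, positive counter-clockwise from above. A sprung detent holds it every 60 degrees: about 0.2 N m to leave; past half way it is pulled to the next place and centres itself when let go. Six pockets: 38 mm square inside, walls to 56 mm above the desk, centres 75 mm from the axis.
- handle (a point): Point on the carousel's axis, 150 mm above the desk, in the middle of its teal handle: an upright flat bar 76 mm long, 16 mm thick, 38 mm high (129 to 167 mm above the desk) on a post 18 mm across. Turns with the carousel. x: along the bar (at the start it lies on the line through the pointer, which is on the -x side); y: across its thickness; z up.
- front_spot (a point): Fixed point where the centre of a pocket's floor lies when that pocket is at the pointer: 75 mm from the carousel's axis, 43 mm above the desk. -x: outward from the axis to the pointer, z up. The pointer is a yellow upright tab 34 mm wide and 50 mm high on the fixed base, just outside the disc, 140 mm from the axis.
Mind the look-alikes: they are no part of the job. What is shaped like the red_stamp but purple is not meant.

How it is judged:
At the end, for the whole second after the job is handed in: The carousel has been turned to a new position and is at rest, the red stamp stands upright (within 11 degrees) on the floor of its pocket, within 18 mm of the front spot at the pointer (horizontal distance between red_stamp and front_spot below 0.018 m and (value of joint carousel above 0.85 rad or value of joint carousel below -0.85 rad) and velocity of joint carousel between -0.1 and 0.1 rad/s and z of red_stamp in the frame of front_spot below 0.008 m and angle between red_stamp's own z axis and vertical below 0.2 rad); the robot touches nothing.
It fails at once if the red stamp is lifted out of its pocket (z of red_stamp in the frame of front_spot above 0.02 m).
It fails at once if the red stamp is tipped over (angle between red_stamp's own z axis and vertical above 0.7 rad).
It fails at once if the carousel is turned more than one click from its start (value of joint carousel above 1.6 rad or value of joint carousel below -1.6 rad).
It also fails if it takes over 32 s, if anything falls off the work surface, if the arm or the gripper's body presses on something with over 40 N, if the wrist force passes 120 N, or if a joint passes its speed limit or range.

## Robot

A 6-joint arm with a two-finger parallel gripper is mounted at the origin on the work surface. World frame = base frame: x ahead of the robot, y to its left, z up, the work surface at z = 0. Lengths are in m, angles in rad, forces in N, time in s.
With the tool pointing down it reaches from about 0.325 to 0.9 m from the base axis. Payload 6.1 kg.
Tool frame: the origin (TCP) lies midway between the tips of the shut fingers; the grasp point (between the pads) lies 19 mm behind it; z points along the fingers, y is the line along which they close (so a half turn about z gives the same grasp; the last joint's range is limited). The gripper opens to 85 mm and grips with 20 to 120 N. Pads are 22 mm wide; open, the fingers measure 114 mm over their backs; the gripper's body (76 mm by 85 mm) begins 54 mm behind the grasp point. The pads swing forward as they close: fully open they stand 13 mm farther back than shut.
Start: joints at [1.117, 0.22, 1.526, -0, 1.395, -0.126], TCP at [0.201, 0.592, 0.231] pointing down, gripper open.
Joint ranges: [-2.98, 2.98], [-0.91, 2.08], [0.09, 2.57], [-1.24, 4.39], [0.2, 2.65], [-2.68, 2.68]. Speed limits (rad/s): [2.57, 2.57, 3.01, 3.14, 3.14, 3.14].

## Interface

Orientations are given as [roll, pitch, yaw] about the fixed x, y, z axes, in that order (R = Rz(yaw) Ry(pitch) Rx(roll)).
In Python, from plant import movep, move_l, set_joints, gripper_to, hold, inverse_kinematics, observe, get_image, get_calibration, Unreachable, job_done gives the robot as it stands. Calls block until the motion is done:
- movep(position, orientation): joint-space move of the TCP to a pose.
- move_l(position, feed=0.15, rotation=None, max_force=None): straight line of the TCP; rotation=None keeps the orientation; feed is the mean speed in m/s. With max_force (N) it stops when the force on the tool has changed by that much, and returns True; else False.
- set_joints(angles): joint-space move.
- gripper_to(opening, f_grip=None): finger opening in m; f_grip is the grip in N (None keeps the last); returns when the fingers have stopped.
- hold(seconds).
- inverse_kinematics(position, orientation): joint angles nearest the present ones, or None.
- observe(): the state.
- get_image(name): name is "scene" or "top"; returns (picture, depth): 480x640x3 uint8, red, green, blue; 480x640 float32, m along the optical axis (not along the pixel's ray), 0 where there is no reading.
- get_calibration(name): a dict with "intrinsics" (3x3 intrinsics, pixels), "world_from_camera" (4x4, takes a point from camera to world coordinates). Camera axes: x right, y down, z forward; pixel columns grow to the right and rows downward; lengths in m; the calibration is good to about 2 mm. A picture is of the moment at which its call begins. get_calibration takes no time and is no camera call.
A pose or a line that the arm cannot do raises Unreachable and nothing moves.
- job_done(): hands the job in; it is judged then, once.
The state is a dict: "time_s": time; "q": joint angles; "joint_velocities": joint speeds; "joint_torque": joint torques, N m; "eef_pos": TCP position; "tcp_rot": TCP orientation; "ft_force": force on the tool from outside, world axes, zero at the start; "torque": the same for the moment, N m; "opening": finger opening in m; "grasp_force": force on a finger pad.
Only numpy, scipy, OpenCV 4.12 (cv2) and the standard library are available. Lean on these libraries where they do the work, as an engineer would, in place of code of your own. Each camera call takes 0.05 s, during which the arm holds its last target. There are 200 camera calls.

## Working session

There is one attempt and no reset: what is moved stays moved. The work goes in short steps, each a Python script; the robot and the scene stay as the last script left them, time stands still between calls to the robot, and variables do not carry over. Pictures are saved under pics/ and viewed, at most 10 in all, crops included, and the job is handed in when it is done.

```bash
mkdir -p pics; ls; python3 - <<'E'
from plant import *
import cv2,numpy as np
for n in("top","scene"):
    im,d=get_image(n); cv2.imwrite(f"pics/{n}0.png",im[:,:,::-1]); np.savez(f"{n}0.npz",im=im,d=d)
    c=get_calibration(n); print(n,np.round(c["intrinsics"],1).tolist(),np.round(c["world_from_camera"],3).tolist())
E
```

```text
pics
top [[612.9, 0.0, 315.1], [0.0, 612.9, 244.7], [0.0, 0.0, 1.0]] [[-0.019, -0.99, 0.138, 0.39], [-1.0, 0.015, -0.026, 0.005], [0.024, -0.138, -0.99, 1.025], [0.0, 0.0, 0.0, 1.0]]
scene [[484.4, 0.0, 316.8], [0.0, 484.4, 242.8], [0.0, 0.0, 1.0]] [[-0.336, 0.629, -0.701, 0.967], [0.942, 0.211, -0.262, 0.152], [-0.017, -0.748, -0.663, 0.565], [0.0, 0.0, 0.0, 1.0]]
```

View pics/top0.png

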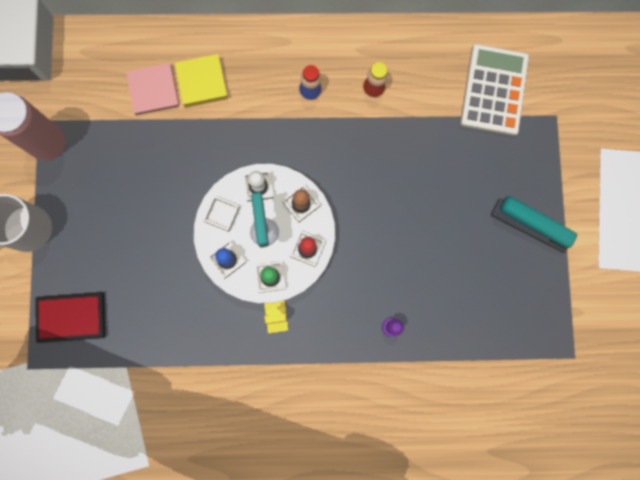

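View pics/scene0.png

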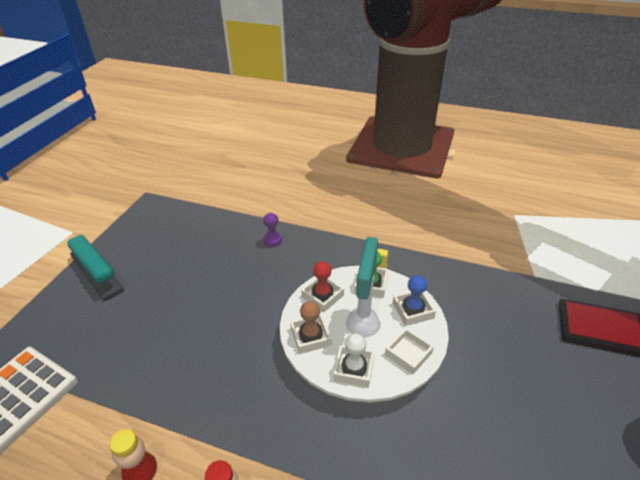

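The candidates for the red stamp, in top-view pixels:
- (307,246): red grip on a black foot, in a pocket next to the pointer (275,315). This fits the description.
- (311,73): bottle with a red cap.
- (70,317): red ink pad.
- (393,327): purple stamp standing off the carousel.

The red stamp sits to the right of the pointer, so the carousel has to turn clockwise (negative). I'll measure and confirm with a crop.

```bash
cat > h.py <<'E'
import numpy as np,cv2
from plant import *
def ray(n,uv,z):
    c=get_calibration(n);T=c["world_from_camera"]
    d=T[:3,:3]@np.linalg.inv(c["intrinsics"])@np.array([uv[0],uv[1],1.]);o=T[:3,3]
    return (o+d*(z-o[2])/d[2])[:2]
def blob(im,lo,hi,box):
    h=cv2.cvtColor(im,cv2.COLOR_RGB2HSV);m=cv2.inRange(h,lo,hi);k=np.zeros_like(m);x0,y0,x1,y1=box
    k[y0:y1,x0:x1]=m[y0:y1,x0:x1]
    n,l,s,c=cv2.connectedComponentsWithStats(k);i=1+np.argmax(s[1:,4])
    return (l==i).astype(np.uint8),c[i],s[i,4]
E
cat > meas.py <<'E'
from h import *
im=np.load("top0.npz")["im"]
m,c,a=blob(im,(0,0,130),(180,60,255),(180,150,350,310))
cn=max(cv2.findContours(m,0,2)[0],key=cv2.contourArea)
hull=cv2.convexHull(cn)[:,0]
P=np.array([ray("top",p,.04) for p in hull],np.float32)
(cx,cy),r=cv2.minEnclosingCircle(P); print("disc",cx,cy,r)
A=np.c_[2*P,np.ones(len(P))];s=np.linalg.lstsq(A,(P**2).sum(1),rcond=None)[0];print("fit",s[:2],np.sqrt(s[2]+s[:2]@s[:2]))
for n,box,bs in(("top",(230,170,290,260),(255,295,300,340)),("scene",(340,220,400,310),(370,240,395,275))):
    I=np.load(n+"0.npz")["im"]
    m,c,a=blob(I,(80,90,40),(98,255,255),box)
    q=cv2.findNonZero(m)
    rc=cv2.minAreaRect(q); print(n,"teal",a,c,rc)
    if n=="top":
        B=cv2.boxPoints(rc); W=np.array([ray(n,p,.167) for p in B]); print(W.round(4).tolist(),W.mean(0)); e=[W[1]-W[0],W[2]-W[1]]; print([(np.linalg.norm(v),np.degrees(np.arctan2(v[1],v[0]))) for v in e])
    m,c,a=blob(I,(22,120,120),(35,255,255),bs);print("yel",a,c,ray(n,c,.045))
I=np.load("top0.npz")["im"];m,c,a=blob(I,(0,150,80),(8,255,255),(285,225,330,270));print("red",c,a,ray("top",c,.095))
o=cv2.resize(im[150:345,180:350],None,fx=3,fy=3,interpolation=cv2.INTER_CUBIC);cv2.imwrite("pics/crop.png",o[:,:,::-1])
E
python3 meas.py
```

```text
disc 0.5468395948410034 0.061819951981306076 0.11909164488315582
fit [0.5490393  0.06154247] 0.1163209363182539
top teal 492 [259.28455285 218.72357724] ((259.40911865234375, 218.69113159179688), (52.595157623291016, 9.944249153137207), 82.69424438476562)
[[0.5848, 0.0718], [0.5865, 0.0578], [0.5111, 0.0489], [0.5096, 0.0628]] [0.54800682 0.06030271]
[(np.float64(0.014154887563542334), np.float64(-83.288777335443)), (np.float64(0.07588778348494163), np.float64(-173.25392832607645))]
yel 601 [275.75041597 316.97004992] [0.41156232 0.04334857]
scene teal 747 [366.57563588 266.98527443] ((366.5320129394531, 267.323974609375), (14.042509078979492, 60.73161315917969), 10.30484676361084)
yel 123 [383.09756098 257.06504065] [0.41568654 0.05559406]
red [307.31847134 245.49044586] 157 [ 0.51829859 -0.00800136]
```

View pics/crop.png

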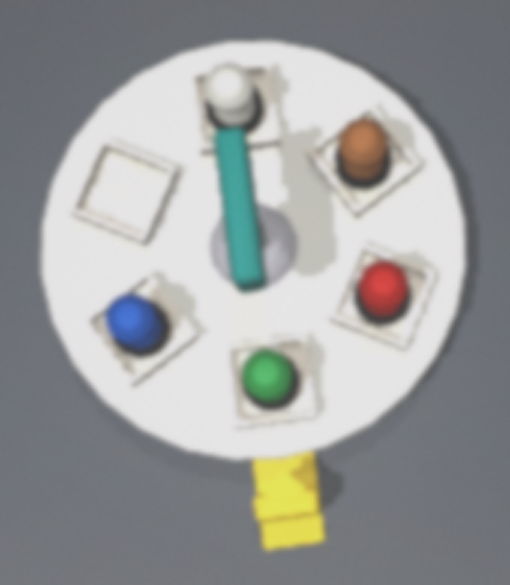

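The crop confirms it: the red stamp is at crop (383,290), one pocket to the right of the pointer, which holds green (270,378). The axis is at about (0.548, 0.061), and the bar points 6.7° off x. Next I grip the bar and turn it −60°.

```bash
cat > go.py <<'E'
from h import *
ax=(.5483,.0608);y0=np.radians(6.7);best=None
print(observe()["tcp_rot"])
for k in(0,np.pi,-np.pi):
    a=inverse_kinematics([*ax,.131],[np.pi,0,y0+k]);b=inverse_kinematics([*ax,.131],[np.pi,0,y0+k-np.pi/3])
    print(k,None if a is None else a[5],None if b is None else b[5])
    if a is not None and b is not None:
        s=max(abs(a[5]),abs(b[5]))+(9 if abs(abs(a[5]-b[5])-np.pi/3)>.1 else 0)
        if best is None or s<best[0]: best=(s,k)
yaw=y0+best[1];print(best)
def st(t):
    o=observe();print(t,round(o["time_s"],2),np.round(o["eef_pos"],4),np.round(o["ft_force"],1),np.round(o["torque"],2),round(o["opening"],4),np.round(o["grasp_force"],1))
gripper_to(.085)
movep([*ax,.25],[np.pi,0,yaw]);st("above")
print(move_l([*ax,.131],feed=.1,max_force=10));st("down")
gripper_to(.0,f_grip=50);st("grip")
E
python3 go.py
```

```text
[-3.13983318e+00 -2.14230007e-04  2.81379225e+00]
0 1.4213308913239668 2.4685284425205642
3.141592653589793 -1.7202617622658267 -0.6730642110692289
-3.141592653589793 -1.720261762265827 -0.6730642110692293
(np.float64(1.7202617622658267), 3.141592653589793)
above 2.58 [0.5482 0.0615 0.25  ] [-1.3 -0.1  0.8] [ 0.   -0.01  0.03] 0.085 0.0
False
down 3.92 [0.549  0.0608 0.1319] [-0.3 -0.1 -0.6] [-0.05 -0.04  0.02] 0.0845 0.0
grip 4.56 [0.5483 0.0613 0.1311] [-0.6  4.4  1.7] [0.43 0.08 0.1 ] 0.0153 50.5
```

Grip is solid: the opening matches the bar and the forces are small. Now turning.

```bash
cat > turn.py <<'E'
from h import *
def st(t):
    o=observe();print(t,round(o["time_s"],2),np.round(o["eef_pos"],4),np.round(o["ft_force"],1),np.round(o["torque"],2),round(o["opening"],4),np.round(o["grasp_force"],1),round(o["q"][5],3))
q0=np.array(observe()["q"]);N=12
for i in range(1,N+1):
    q=q0.copy();q[5]+=np.radians(60)*i/N;set_joints(q)
    if i%3==0: st(i)
hold(.3);st("turned")
im,d=get_image("top");cv2.imwrite("pics/t1.png",im[100:360,150:400,::-1].repeat(2,0).repeat(2,1))
E
python3 turn.py
```

```text
3 5.31 [0.5483 0.0614 0.1312] [-0.1  2.7  0.8] [0.36 0.01 0.08] 0.0151 50.5 -1.463
6 6.06 [0.5483 0.0616 0.1311] [-0.2  5.1  1.5] [ 0.74 -0.07 -0.  ] 0.015 50.4 -1.202
9 6.81 [0.5484 0.0617 0.1311] [0.8 5.5 1.6] [ 0.85 -0.04 -0.18] 0.0153 50.4 -0.939
12 7.56 [0.5485 0.0618 0.1312] [1.8 6.6 0.8] [ 0.83 -0.15 -0.12] 0.0155 50.3 -0.677
turned 7.86 [0.5485 0.0618 0.1311] [ 0.3  5.9 -0.1] [ 0.81 -0.14 -0.08] 0.0151 50.3 -0.677
```

View pics/t1.png

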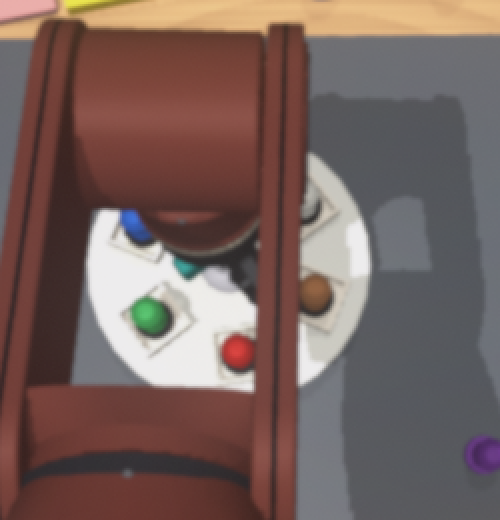

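The picture shows red at crop (238,352), the pointer's place, with green moved on to (150,315). I'll release, retreat and check.

```bash
cat > rel.py <<'E'
from h import *
gripper_to(.085);hold(.3)
p=observe()["eef_pos"];move_l([p[0],p[1],.25],feed=.15)
q=np.array(observe()["q"]);q[0]+=.8;set_joints(q);hold(.3)
im,d=get_image("top");cv2.imwrite("pics/t2.png",im[100:360,150:400,::-1].repeat(2,0).repeat(2,1))
m,c,a=blob(im,(0,150,80),(8,255,255),(230,225,330,310));r=ray("top",c,.095);print("red",c,a,r,"radius",np.hypot(*(r-[.5485,.061])))
m,c,a=blob(im,(80,90,40),(98,255,255),(215,170,300,260));rc=cv2.minAreaRect(cv2.findNonZero(m));W=np.array([ray("top",x,.167) for x in cv2.boxPoints(rc)])
e=max(W[1]-W[0],W[2]-W[1],key=np.linalg.norm);print("bar",np.degrees(np.arctan2(e[1],e[0])),W.mean(0))
im,d=get_image("scene");cv2.imwrite("pics/s2.png",im[210:410,250:470,::-1].repeat(2,0).repeat(2,1))
t=np.radians(6.7);print("spot",.5485-.075*np.cos(t),.061-.075*np.sin(t),observe()["time_s"])
E
python3 rel.py
```

```text
red [268.30718954 275.33986928] 153 [0.47346307 0.05202636] radius 0.07557159816523126
bar -52.714833726632826 [0.54754733 0.06011257]
spot 0.4740122012846135 0.05224969471755001 11.8083
```

View pics/t2.png

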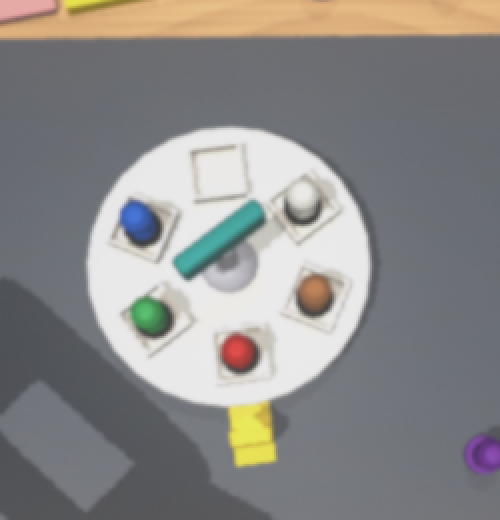

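View pics/s2.png

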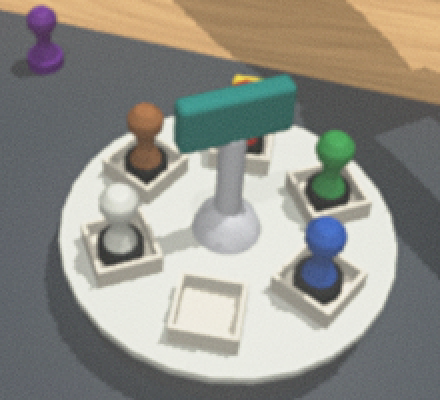

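The red stamp stands upright at the pointer (crop (240,352)), within about 1 mm of the front spot. The bar turned −59.4°, and the arm is clear of everything.

```bash
python3 -c "
from plant import *
print(job_done())"
```

```text
the job is handed in; nothing more can be done
None
```

The carousel is turned one click clockwise, and by the cameras the red stamp stands upright in its pocket about 1 mm from the front spot; the arm was clear and the job went in at about 12 s, with no verdict returned.

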